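# Make up two joinery kits

## Task

Make up the two joinery kits for the class: the tray with two compartments gets the long square peg and the wedge, and the tray with three compartments gets the stepped block, the short dowel and the turned knob, one piece to a compartment, any compartment of the right tray. Every piece must end resting flat on the tray's floor, the same way up as it stands now (dowel and knob upright). Leave the mallet, the tape measure and the try square where they are.

Things in the scene. Friction and masses are not known exactly. Their poses are not given: they have to be found in the camera images.
- peg: Long square peg of dark wood, lying on the bench: 20 x 20 mm section, 120 mm long along its x axis, its last 16 mm at +x stepped down to a blunt point. Origin: centre of its underside (z up). Starts lying roughly along world x. About 50 g.
- wedge: Wooden wedge lying flat on its base: 100 mm long along its x axis, 28 mm wide along y (sides parallel and upright), 26 mm high at the -x end sloping straight down to 8 mm at the +x end (17 mm in the middle). Origin: centre of its underside (z up). Starts roughly along world x. About 50 g.
- block: Stepped (rebated) wooden block: 50 mm long along its x axis, 36 mm wide along y, 40 mm high on the -x half and 18 mm high on the +x half, where the step is cut out. Origin: centre of its 50 x 36 mm underside (z up). About 50 g.
- dowel: Short round dowel of dark wood standing on end: diameter 26 mm, 60 mm tall. Origin: centre of its foot, z up along its axis. About 40 g.
- knob: Turned wooden drawer knob standing on its foot: foot diameter 32 mm, neck 20 mm at 11 mm height, head diameter 40 mm from 21 to 31 mm height, top at 39 mm. Origin: centre of its foot, z up along its axis. About 40 g.
- tray2: Plywood kit tray with TWO compartments, fixed to the bench: 160 mm along its x axis, 175 mm along y, 22 mm high, walls and divider 5 mm, inner floor about 5 mm above the bench. The divider runs along x, at y = 0; compartments are 150 mm (x) by 80 mm (y), centred at x = 0, y = +42.5 and -42.5 mm. Origin: centre of its underside.
- tray3: Plywood kit tray with THREE compartments in a row, fixed to the bench: 245 mm along its x axis, 110 mm along y, 22 mm high, walls and dividers 5 mm, inner floor about 5 mm above the bench. The dividers run along y; compartments are 75 mm (x) by 100 mm (y), centred at y = 0, x = -80, 0 and +80 mm. Origin: centre of its underside.
- mallet: Bystander: joiner's mallet lying on the far side of the bench: head 60 (x) x 100 (y) x 55 mm (high), handle 26 mm thick reaching 210 mm along its +x, away from the robot. Origin: centre of the head's underside.
- tape: Bystander: yellow and black tape measure standing on the bench on the far side, 75 x 42 x 68 mm. Origin: centre of its underside.
- square: Bystander: try square lying on the far side of the bench: dark wooden stock 22 x 115 x 18 mm, steel blade 40 mm wide reaching out to 160 mm along its x axis. Origin: centre of the stock's underside.

How it is judged:
By the outcome, as a careful person would: the job done as asked, in the order asked, and still so for the second after the job is handed in, with the robot touching nothing.
It also fails if it takes over 128 s, if anything falls off the work surface, if the arm or the gripper's body presses on something with over 40 N, if the wrist force passes 120 N, or if a joint passes its speed limit or range.

## Robot

A 6-joint arm with a two-finger parallel gripper is mounted at the origin on the work surface. World frame = base frame: x ahead of the robot, y to its left, z up, the work surface at z = 0. Lengths are in m, angles in rad, forces in N, time in s.
With the tool pointing down it reaches from about 0.3 to 0.775 m from the base axis. Payload 14.6 kg.
Tool frame: the origin (TCP) lies midway between the tips of the shut fingers; the grasp point (between the pads) lies 19 mm behind it (ctrl.grip_depth is the distance from the TCP to the grasp point, in m); z points along the fingers, x is the direction in which the jaws open and shut, and the axes are right-handed (so a half turn about z gives the same grasp; the last joint's range is limited). The gripper opens to 94 mm and grips with 3 to 60 N. Pads are 16 mm wide; open, the fingers measure 119 mm over their backs; the gripper's body (75 mm by 177 mm) begins 78 mm behind the grasp point.
Start: joints at [1.179, 0.3, 1.521, -0, 1.321, -0.067], TCP at [0.176, 0.521, 0.205] pointing down, gripper open.
Joint ranges: [-3.03, 3.03], [-0.79, 2.21], [0.23, 2.52], [-1.04, 4.18], [0, 3.07], [-2.55, 2.55]. Speed limits (rad/s): [2.22, 2.22, 2.57, 3.14, 3.14, 3.14].

## Interface

Orientations are given as [roll, pitch, yaw] about the fixed x, y, z axes, in that order (R = Rz(yaw) Ry(pitch) Rx(roll)).
In Python, from station import ctrl gives the robot as it stands.
- The arm moves only by the tool play_rows, never from a script. Its argument "steps" is a list that holds one entry, the list of rows, each a list of 7 numbers: the shift along the tool's x, y, z in cm, then the turn, a rotation vector about the tool's x, y, z in rad, then the opening, from 0 (shut) to 1 (fully open). In form: [[[x, y, z, ax, ay, az, hand], ...]]. A call has 1 to 20 rows; each row is the pose to reach, as a shift and turn from the pose measured when the call began, along the tool's axes at that moment; what a row does not reach only later rows make up. A row lasts 1/12 s, in which the tool goes at most 41.7 mm and 7.16 degrees, less where a joint would pass 70% of its speed; a pose out of reach is approached as far as the arm can. A call with a gripper value outside its range is refused whole. The fingers move at their own pace and stop on an object; "force" is the grip in N (left out, the last holds). Time passes only in rows, so rows that repeat a pose let the fingers close. It gives the time, the measured TCP pose, the force and the opening at its end, in the units of the state.
- ctrl.get_obs(): the state, without advancing time (a new reading comes with each control period).
- ctrl.camera(name): name is "scene" or "top" or "wrist"; returns a dict with "frame" (384x512x3 uint8, blue, green, red), "fovy" (degrees; the focal length in pixels is half the picture's height over the tangent of half this angle, whatever the lens; pixels are square), "cx", "cy" (the principal point, pixels), "world_to_cam" (4x4, takes a point from world to camera coordinates). Camera axes: x right, y up, looking along -z (the intrinsics and any distortion apply to the point x, -y, -z); pixel columns grow to the right and rows downward; lengths in m; the calibration is good to about 2 mm. The wrist camera is an equidistant fisheye: a pixel r from the principal point sees the ray r / f radians off the axis. A picture is of the moment at which its call begins. There is no depth.
- ctrl.hand_in(): hands the job in, once; it reports no verdict.
The state is a dict: "time_s": time; "qpos": joint angles; "joint_vel": joint speeds; "tau": joint torques, N m; "ee_pos": TCP position; "eef_rot": TCP orientation; "force": force on the tool from outside, world axes, zero at the start; "moment": the same for the moment, N m; "grip_width": finger opening in m.
Only numpy, scipy, OpenCV 4.12 (cv2) and the standard library are available. Lean on these libraries where they do the work, as an engineer would, in place of code of your own. Each camera call takes 0.05 s, during which the arm holds its last target. There are 200 camera calls.

## Working session

There is one attempt and no reset: what is moved stays moved. The work goes in short steps, Python scripts to look and compute and a tool call to move; the robot and the scene stay as the last step left them, time stands still between calls to the robot, and variables do not carry over. Pictures are saved under pics/ and viewed, about 12 in all and at most 16, crops included, and the job is handed in when it is done.

Besides the shell and the picture viewer there is one more tool, called after "Emit:" by a JSON object that holds its "name" and its "arguments". play_rows: Moves the arm, as the interface text tells. Its arguments: {"type":"object","properties":{"steps":{"type":"array"},"force":{"type":"number"}},"required":["steps"]}

```bash
mkdir -p pics; cat > h.py <<'E'
import numpy as np, cv2
from station import ctrl
def shot(name,fn=None):
    c=ctrl.camera(name)
    if fn: cv2.imwrite('pics/'+fn,c['frame'])
    return c
def ray(c,u,v,fish=False):
    f=c['frame'].shape[0]/2/np.tan(np.radians(c['fovy'])/2)
    x,y=(u-c['cx'])/f,(v-c['cy'])/f
    if fish:
        r=np.hypot(x,y); s=np.sin(r)/r if r>1e-9 else 1
        d=np.array([x*s,-y*s,-np.cos(r)])
    else: d=np.array([x,-y,-1.])
    T=np.linalg.inv(c['world_to_cam']); return T[:3,3],T[:3,:3]@d
def px2w(c,u,v,z,fish=False):
    o,d=ray(c,u,v,fish); return o+d*(z-o[2])/d[2]
def w2px(c,p,fish=False):
    f=c['frame'].shape[0]/2/np.tan(np.radians(c['fovy'])/2)
    q=c['world_to_cam']@np.append(p,1); x,y,z=q[0],-q[1],-q[2]
    if fish:
        h=np.hypot(x,y); r=np.arctan2(h,z); return np.array([c['cx']+f*r*x/h,c['cy']+f*r*y/h])
    return np.array([c['cx']+f*x/z,c['cy']+f*y/z])
E
python3 - <<'E'
from h import *
print({k:v for k,v in ctrl.get_obs().items()})
a=[]
for n in('top','scene'):
    c=shot(n); print(n,c['fovy'],c['cx'],c['cy'],np.linalg.inv(c['world_to_cam']).round(3).tolist())
    cv2.imwrite(f'pics/{n}0.png',cv2.resize(c['frame'],(800,600),interpolation=cv2.INTER_CUBIC))
E
```

```text
{'time_s': 0.0, 'qpos': array([ 1.17944057e+00,  3.00487368e-01,  1.52158293e+00,  1.13112253e-05,
        1.32067590e+00, -6.66258452e-02]), 'joint_vel': array([ 9.38127868e-05, -1.42023268e-03, -1.09552713e-04, -3.84823915e-04,
        6.33093736e-04,  6.97973075e-05]), 'tau': array([-1.53609737e-03, -5.31808591e+01, -3.52742708e+01,  7.08619715e-02,
        2.43789976e-02, -5.28445878e-05]), 'ee_pos': array([0.17539405, 0.52101222, 0.20487662]), 'eef_rot': array([-3.14150492e+00,  1.15025433e-03,  1.24606366e+00]), 'force': array([ 0.68594388,  0.53857972, -0.13455721]), 'moment': array([-0.04120109,  0.00085229,  0.07265849]), 'grip_width': 0.09393055602045676}
top 48.84534210524227 251.990288035683 187.66661719881463 [[0.003, 0.999, -0.054, 0.553], [-1.0, 0.003, -0.002, -0.021], [-0.002, 0.054, 0.999, 0.957], [0.0, 0.0, 0.0, 1.0]]
scene 55.22587340513778 255.76366990996218 188.2068663314908 [[0.017, -0.786, 0.618, 1.084], [1.0, 0.023, 0.002, 0.014], [-0.016, 0.618, 0.786, 0.658], [0.0, 0.0, 0.0, 1.0]]
```

View pics/top0.png

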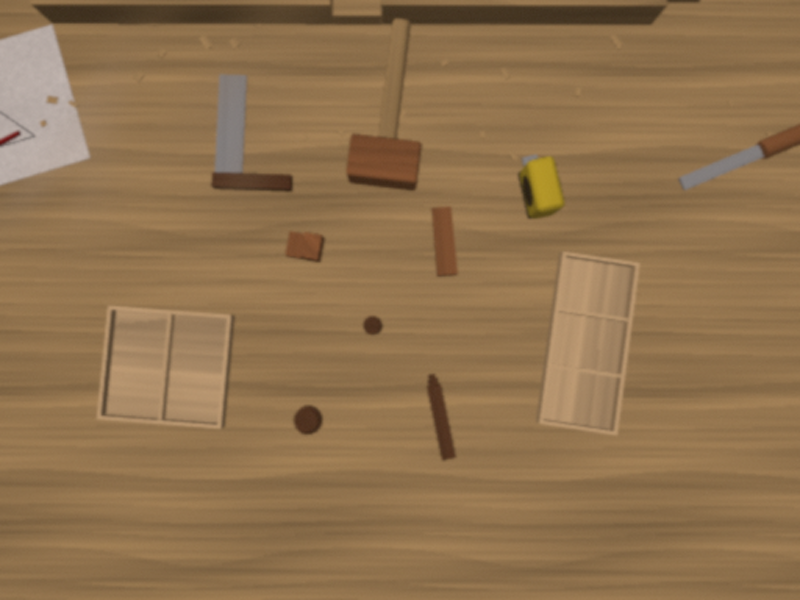

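View pics/scene0.png

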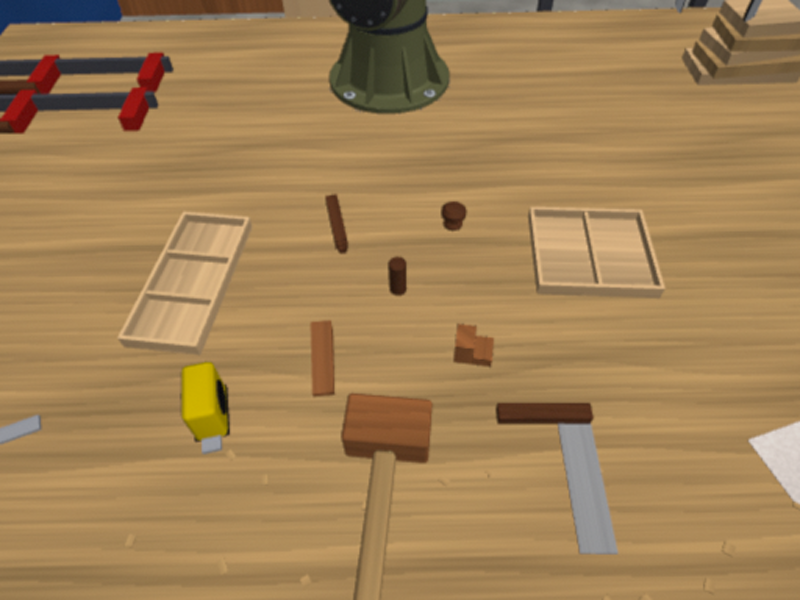

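The top view (800x600) shows tray2 corners at about (108,307), (232,315), (222,427) and (98,418). Tray3 corners are at (563,253), (638,263), (617,434) and (541,423). Peg is at (441,417) with its point up, wedge (444,241), block (304,246), dowel (372,325) and knob (308,420). In the scene view the block's tall half is on the −y side. Next I'll segment the pieces for exact poses.

```bash
cat > m.py <<'E'
from h import *
c=shot('top'); f=c['frame']; big=cv2.resize(f,(800,600),interpolation=cv2.INTER_CUBIC)
hsv=cv2.cvtColor(f,cv2.COLOR_BGR2HSV)
for n,(u,v) in dict(peg=(441,417),wedge=(444,241),block=(304,246),dowel=(372,325),knob=(308,420),bench=(480,330),tray=(590,345)).items():
    print(n,f[int(v*.64),int(u*.64)],hsv[int(v*.64),int(u*.64)])
r=f[:,:,2].astype(int);g=f[:,:,1].astype(int); 
for n,(u,v),z in [('peg',(441,417),.02),('wedge',(444,241),.017),('block',(304,246),.03),('dowel',(372,325),.06),('knob',(308,420),.031)]:
    u0,v0=int(u*.64),int(v*.64); p=f[v0-2:v0+3,u0-2:u0+3].reshape(-1,3).mean(0)
    win=f[v0-45:v0+45,u0-32:u0+32].astype(float); b=np.median(win.reshape(-1,3),0)
    w=((win-b)@(p-b)/((p-b)@(p-b))>.5).astype(np.uint8)
    k,l,s,ce=cv2.connectedComponentsWithStats(w); i=l[45,32]
    ys,xs=np.where(l==i); P=np.array([px2w(c,x+u0-32,y+v0-45,z)[:2] for x,y in zip(xs,ys)],np.float32)
    (cx,cy),(a,bb),ang=cv2.minAreaRect(P*1000)
    box=cv2.boxPoints(((cx,cy),(a,bb),ang))
    e=box[1]-box[0] if np.hypot(*(box[1]-box[0]))>np.hypot(*(box[2]-box[1])) else box[2]-box[1]
    print(n,'rect c',round(cx,1),round(cy,1),'size',round(a,1),round(bb,1),'long dir deg',round(np.degrees(np.arctan2(e[1],e[0])),1),'centroid',(P.mean(0)*1000).round(1),'bbox',(np.ptp(P,axis=0)*1000).round(1))
for n,q in dict(tray2=[(108,307),(232,315),(222,427),(98,418)],tray3=[(563,253),(638,263),(617,434),(541,423)]).items():
    W=np.array([px2w(c,u*.64,v*.64,.022)[:2] for u,v in q]); print(n,W.round(3).tolist(),W.mean(0).round(4),[np.hypot(*(W[i]-W[i-1])).round(3) for i in range(4)],np.degrees(np.arctan2(*(W[0]+W[1]-W[2]-W[3])[::-1])).round(1))
crop=np.hstack([cv2.resize(f[130:185,165:225],(480,440),interpolation=cv2.INTER_CUBIC)])
E
python3 m.py
```

```text
peg [35 52 83] [ 11 147  83]
wedge [ 48  80 125] [ 12 157 125]
block [ 45  75 120] [ 12 159 120]
dowel [32 47 75] [ 10 146  75]
knob [32 50 80] [ 11 153  80]
bench [ 81 121 151] [ 17 118 151]
tray [102 136 167] [ 16  99 167]
peg rect c 431.0 -83.7 size 119.5 20.3 long dir deg 11.9 centroid [428.9 -84.1] bbox [117.5  39.4]
wedge rect c 679.1 -89.8 size 99.4 30.3 long dir deg 4.4 centroid [678.  -89.6] bbox [99.  35.7]
block rect c 670.8 106.7 size 52.0 40.4 long dir deg 79.4 centroid [669.9 106.7] bbox [42. 55.]
dowel rect c 558.6 9.7 size 21.2 23.3 long dir deg -89.8 centroid [558.7  10.3] bbox [21.2 23.4]
knob rect c 427.3 101.2 size 36.6 36.9 long dir deg -89.5 centroid [427.4 100.7] bbox [36.6 37. ]
tray2 [[0.583, 0.386], [0.572, 0.21], [0.415, 0.222], [0.427, 0.396]] [0.4995 0.3034] [np.float64(0.156), np.float64(0.176), np.float64(0.157), np.float64(0.175)] -3.9
tray3 [[0.662, -0.259], [0.648, -0.365], [0.408, -0.332], [0.422, -0.226]] [ 0.5349 -0.2954] [np.float64(0.242), np.float64(0.107), np.float64(0.243), np.float64(0.107)] -7.9
```

```bash
cat > g.py <<'E'
import sys
from h import *
from scipy.spatial.transform import Rotation as Ro
# args: groups x,y,z,yawdeg -> row numbers from current pose
o=ctrl.get_obs(); R=Ro.from_euler('xyz',o['eef_rot'])
print('t',round(o['time_s'],2),'pos',o['ee_pos'].round(4),'rpy',o['eef_rot'].round(3),'w',round(o['grip_width'],4),'q1,q6',o['qpos'][[0,5]].round(2),'F',o['force'].round(1))
for a in sys.argv[1:]:
    x,y,z,w=map(float,a.split(','))
    s=R.inv().apply(np.array([x,y,z])-o['ee_pos'])*100
    t=(R.inv()*Ro.from_euler('xyz',[np.pi,0,np.radians(w)])).as_rotvec()
    print(a,'->',s.round(2).tolist()+t.round(3).tolist(),'rows>=',int(max(np.ceil(np.linalg.norm(s)/4.17),np.ceil(np.degrees(np.linalg.norm(t))/7.16))))
E
python3 g.py .431,-.084,.13,101.9 .431,-.084,.003,101.9
```

```text
t 0.15 pos [0.1754 0.521  0.205 ] rpy [-3.142e+00  1.000e-03  1.246e+00] w 0.0938 q1,q6 [ 1.18 -0.07] F [-0.3  0.5  0.4]
.431,-.084,.13,101.9 -> [-49.18, 43.53, 7.54, -0.0, 0.001, -0.533] rows>= 16
.431,-.084,.003,101.9 -> [-49.17, 43.53, 20.24, -0.0, 0.001, -0.533] rows>= 17
```

Emit:
{"name": "play_rows", "arguments": {"steps": [[[-49.18, 43.53, 7.5, 0, 0, -0.533, 0.6], [-49.18, 43.53, 7.5, 0, 0, -0.533, 0.6], [-49.18, 43.53, 7.5, 0, 0, -0.533, 0.6], [-49.18, 43.53, 7.5, 0, 0, -0.533, 0.6], [-49.18, 43.53, 7.5, 0, 0, -0.533, 0.6], [-49.18, 43.53, 7.5, 0, 0, -0.533, 0.6], [-49.18, 43.53, 7.5, 0, 0, -0.533, 0.6], [-49.18, 43.53, 7.5, 0, 0, -0.533, 0.6], [-49.18, 43.53, 7.5, 0, 0, -0.533, 0.6], [-49.18, 43.53, 7.5, 0, 0, -0.533, 0.6], [-49.18, 43.53, 7.5, 0, 0, -0.533, 0.6], [-49.18, 43.53, 7.5, 0, 0, -0.533, 0.6], [-49.18, 43.53, 7.5, 0, 0, -0.533, 0.6], [-49.18, 43.53, 7.5, 0, 0, -0.533, 0.6], [-49.18, 43.53, 7.5, 0, 0, -0.533, 0.6], [-49.18, 43.53, 7.5, 0, 0, -0.533, 0.6], [-49.18, 43.53, 7.5, 0, 0, -0.533, 0.6], [-49.18, 43.53, 7.5, 0, 0, -0.533, 0.6], [-49.18, 43.53, 7.5, 0, 0, -0.533, 0.6], [-49.18, 43.53, 7.5, 0, 0, -0.533, 0.6]]]}}

```text
time_s: 1.82
ee_pos: [0.4307, -0.083, 0.1305]
eef_rot: [-3.141, 0.001, 1.78]
force: [0.4, 0.8, 0.8]
grip_width: 0.0566
```

```bash
python3 g.py .431,-.084,.13,101.9 .431,-.084,.003,101.9; python3 - <<'E'
from h import *
c=shot('wrist'); im=c['frame'].copy(); fi=True
B=lambda cx,cy,a,l,w,z:[(cx+np.cos(a)*i*l/2-np.sin(a)*j*w/2,cy+np.sin(a)*i*l/2+np.cos(a)*j*w/2,z) for i,j in((1,1),(1,-1),(-1,-1),(-1,1))]
for b in (B(.431,-.084,np.radians(11.9),.12,.02,.02),):
    p=np.array([w2px(c,q,True) for q in b]); print(p.round(0).tolist()); cv2.polylines(im,[p.round().astype(int)],True,(0,255,0),1)
cv2.imwrite('pics/w1.png',cv2.resize(im,(800,600)))
E
```

```text
t 1.82 pos [ 0.4307 -0.083   0.1305] rpy [-3.141e+00  1.000e-03  1.780e+00] w 0.0566 q1,q6 [-0.27 -2.05] F [0.4 0.8 0.8]
.431,-.084,.13,101.9 -> [-0.11, 0.01, 0.05, -0.001, 0.001, 0.002] rows>= 1
.431,-.084,.003,101.9 -> [-0.1, 0.01, 12.75, -0.001, 0.001, 0.002] rows>= 4
[[266.0, 245.0], [247.0, 245.0], [247.0, 130.0], [267.0, 130.0]]
```

View pics/w1.png

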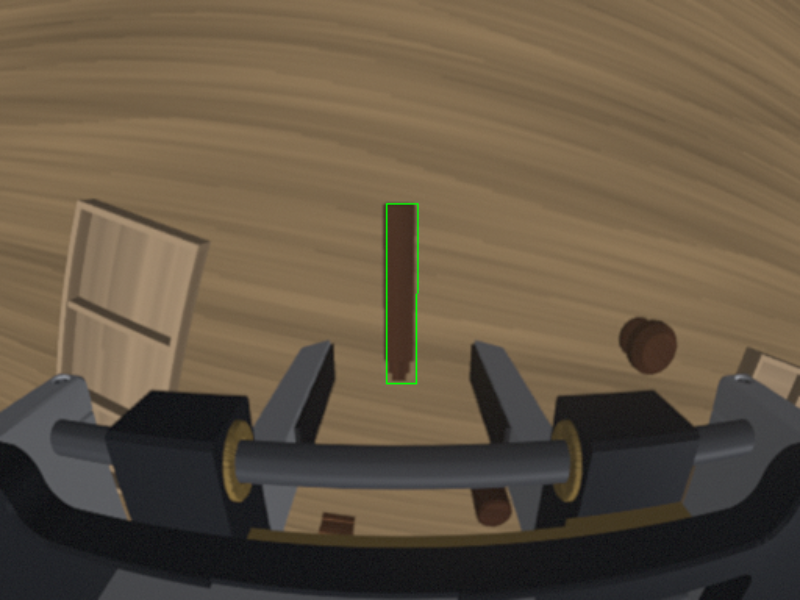

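The wrist view shows the peg at (401,293), lying within 1–2 px of the predicted outline and centred between the fingers. I'll grasp it now.

Emit:
{"name": "play_rows", "arguments": {"steps": [[[0, 0, 4, 0, 0, 0, 0.6], [0, 0, 8, 0, 0, 0, 0.6], [0, 0, 11, 0, 0, 0, 0.6], [0, 0, 12.3, 0, 0, 0, 0.6], [0, 0, 12.7, 0, 0, 0, 0.6], [0, 0, 12.7, 0, 0, 0, 0.6], [0, 0, 12.7, 0, 0, 0, 0.1], [0, 0, 12.7, 0, 0, 0, 0.1], [0, 0, 12.7, 0, 0, 0, 0.1], [0, 0, 12.7, 0, 0, 0, 0.1], [0, 0, 12.7, 0, 0, 0, 0.1], [0, 0, 12.7, 0, 0, 0, 0.1], [0, 0, 12.7, 0, 0, 0, 0.1], [0, 0, 12.7, 0, 0, 0, 0.1], [0, 0, 12, 0, 0, 0, 0.1], [0, 0, 10, 0, 0, 0, 0.1], [0, 0, 6, 0, 0, 0, 0.1], [0, 0, 2, 0, 0, 0, 0.1], [0, 0, 0, 0, 0, 0, 0.1], [0, 0, 0, 0, 0, 0, 0.1]]], "force": 25}}

```text
time_s: 3.53
ee_pos: [0.4326, -0.0834, 0.1353]
eef_rot: [3.135, 0.004, 1.781]
force: [1.3, 1.0, -0.5]
grip_width: 0.0197
```

```bash
python3 g.py .502,.346,.12,86.1 .502,.346,.008,86.1
```

```text
t 3.53 pos [ 0.4326 -0.0834  0.1353] rpy [3.135 0.004 1.781] w 0.0197 q1,q6 [-0.27 -2.05] F [ 1.3  1.  -0.5]
.502,.346,.12,86.1 -> [40.56, 15.72, 1.46, 0.007, 0.003, 0.278] rows>= 11
.502,.346,.008,86.1 -> [40.61, 15.65, 12.66, 0.007, 0.003, 0.278] rows>= 11
```

Emit:
{"name": "play_rows", "arguments": {"steps": [[[40.6, 15.7, 1.5, 0.007, 0.003, 0.278, 0.1], [40.6, 15.7, 1.5, 0.007, 0.003, 0.278, 0.1], [40.6, 15.7, 1.5, 0.007, 0.003, 0.278, 0.1], [40.6, 15.7, 1.5, 0.007, 0.003, 0.278, 0.1], [40.6, 15.7, 1.5, 0.007, 0.003, 0.278, 0.1], [40.6, 15.7, 1.5, 0.007, 0.003, 0.278, 0.1], [40.6, 15.7, 1.5, 0.007, 0.003, 0.278, 0.1], [40.6, 15.7, 1.5, 0.007, 0.003, 0.278, 0.1], [40.6, 15.7, 1.5, 0.007, 0.003, 0.278, 0.1], [40.6, 15.7, 1.5, 0.007, 0.003, 0.278, 0.1], [40.6, 15.7, 1.5, 0.007, 0.003, 0.278, 0.1], [40.6, 15.7, 1.5, 0.007, 0.003, 0.278, 0.1], [40.6, 15.7, 1.5, 0.007, 0.003, 0.278, 0.1], [40.6, 15.7, 1.5, 0.007, 0.003, 0.278, 0.1], [40.6, 15.7, 1.5, 0.007, 0.003, 0.278, 0.1], [40.6, 15.7, 1.5, 0.007, 0.003, 0.278, 0.1]]]}}

```text
time_s: 4.87
ee_pos: [0.5019, 0.3452, 0.1197]
eef_rot: [-3.141, 0.0, 1.501]
force: [0.2, 0.0, -0.6]
grip_width: 0.0197
```

```bash
python3 g.py .502,.346,.008,86.1; cat >> h.py <<'E'
def box(cx,cy,a,l,w,z): return [(cx+np.cos(a)*i*l/2-np.sin(a)*j*w/2,cy+np.sin(a)*i*l/2+np.cos(a)*j*w/2,z) for i,j in((1,1),(1,-1),(-1,-1),(-1,1))]
def overlay(boxes,fn,cam='wrist'):
    c=shot(cam); im=cv2.resize(c['frame'],(800,600))
    for b in boxes:
        p=np.array([w2px(c,q,cam=='wrist') for q in b])*1.5625; cv2.polylines(im,[p.round().astype(int)],True,(0,255,0),1)
    cv2.imwrite('pics/'+fn,im)
E
python3 - <<'E'
from h import *
overlay([box(.4995,.3034,np.radians(-3.9),.16,.175,.022)],'w2.png')
E
```

```text
t 4.87 pos [0.5019 0.3452 0.1197] rpy [-3.141  0.     1.501] w 0.0197 q1,q6 [ 0.54 -0.96] F [ 0.2  0.  -0.6]
.502,.346,.008,86.1 -> [0.08, 0.01, 11.17, -0.0, 0.0, -0.002] rows>= 3
```

View pics/w2.png

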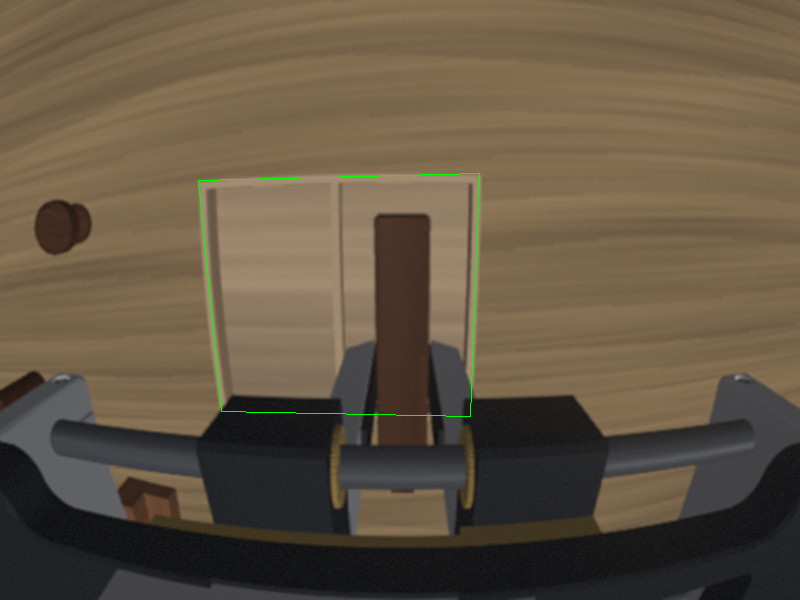

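The tray2 outline matches the image, with corners (199,181), (480,174) and (470,416). The peg is held square above the far compartment, so I'll lower and release it.

Emit:
{"name": "play_rows", "arguments": {"steps": [[[0, 0, 4, 0, 0, 0, 0.1], [0, 0, 7.5, 0, 0, 0, 0.1], [0, 0, 9.5, 0, 0, 0, 0.1], [0, 0, 10.5, 0, 0, 0, 0.1], [0, 0, 11.0, 0, 0, 0, 0.1], [0, 0, 11.15, 0, 0, 0, 0.1], [0, 0, 11.15, 0, 0, 0, 0.1], [0, 0, 11.15, 0, 0, 0, 0.42], [0, 0, 11.15, 0, 0, 0, 0.42], [0, 0, 11.15, 0, 0, 0, 0.42], [0, 0, 11.15, 0, 0, 0, 0.42], [0, 0, 10, 0, 0, 0, 0.42], [0, 0, 7.5, 0, 0, 0, 0.42], [0, 0, 4, 0, 0, 0, 0.42], [0, 0, 0, 0, 0, 0, 0.6], [0, 0, 0, 0, 0, 0, 0.6]]]}}

```text
time_s: 6.25
ee_pos: [0.5045, 0.347, 0.1287]
eef_rot: [3.132, -0.006, 1.501]
force: [0.3, 0.9, 1.4]
grip_width: 0.0494
```

```bash
python3 g.py .679,-.0897,.12,94.4 .679,-.0897,.003,94.4
```

```text
t 6.25 pos [0.5045 0.347  0.1287] rpy [ 3.132 -0.006  1.501] w 0.0494 q1,q6 [ 0.54 -0.96] F [0.3 0.9 1.4]
.679,-.0897,.12,94.4 -> [-42.36, 20.43, 0.8, 0.01, -0.006, -0.146] rows>= 12
.679,-.0897,.003,94.4 -> [-42.44, 20.32, 12.5, 0.01, -0.006, -0.146] rows>= 12
```

Emit:
{"name": "play_rows", "arguments": {"steps": [[[-42.4, 20.4, 0.8, 0.01, -0.006, -0.146, 0.6], [-42.4, 20.4, 0.8, 0.01, -0.006, -0.146, 0.6], [-42.4, 20.4, 0.8, 0.01, -0.006, -0.146, 0.6], [-42.4, 20.4, 0.8, 0.01, -0.006, -0.146, 0.6], [-42.4, 20.4, 0.8, 0.01, -0.006, -0.146, 0.6], [-42.4, 20.4, 0.8, 0.01, -0.006, -0.146, 0.6], [-42.4, 20.4, 0.8, 0.01, -0.006, -0.146, 0.6], [-42.4, 20.4, 0.8, 0.01, -0.006, -0.146, 0.6], [-42.4, 20.4, 0.8, 0.01, -0.006, -0.146, 0.6], [-42.4, 20.4, 0.8, 0.01, -0.006, -0.146, 0.6], [-42.4, 20.4, 0.8, 0.01, -0.006, -0.146, 0.6], [-42.4, 20.4, 0.8, 0.01, -0.006, -0.146, 0.6], [-42.4, 20.4, 0.8, 0.01, -0.006, -0.146, 0.6], [-42.4, 20.4, 0.8, 0.01, -0.006, -0.146, 0.6], [-42.4, 20.4, 0.8, 0.01, -0.006, -0.146, 0.6], [-42.4, 20.4, 0.8, 0.01, -0.006, -0.146, 0.6]]]}}

```text
time_s: 7.58
ee_pos: [0.6785, -0.0886, 0.1204]
eef_rot: [3.141, 0.0, 1.649]
force: [0.7, 0.4, 0.4]
grip_width: 0.0563
```

```bash
python3 g.py .679,-.0897,.003,94.4; python3 - <<'E'
from h import *
overlay([box(.679,-.0897,np.radians(4.4),.1,.028,.008),box(.6708,.1067,np.radians(79.4),.05,.036,.0)],'w3.png')
E
```

```text
t 7.58 pos [ 0.6785 -0.0886  0.1204] rpy [3.141 0.    1.649] w 0.0563 q1,q6 [-0.18 -1.83] F [0.7 0.4 0.4]
.679,-.0897,.003,94.4 -> [-0.11, 0.03, 11.74, 0.0, 0.0, 0.001] rows>= 3
```

View pics/w3.png

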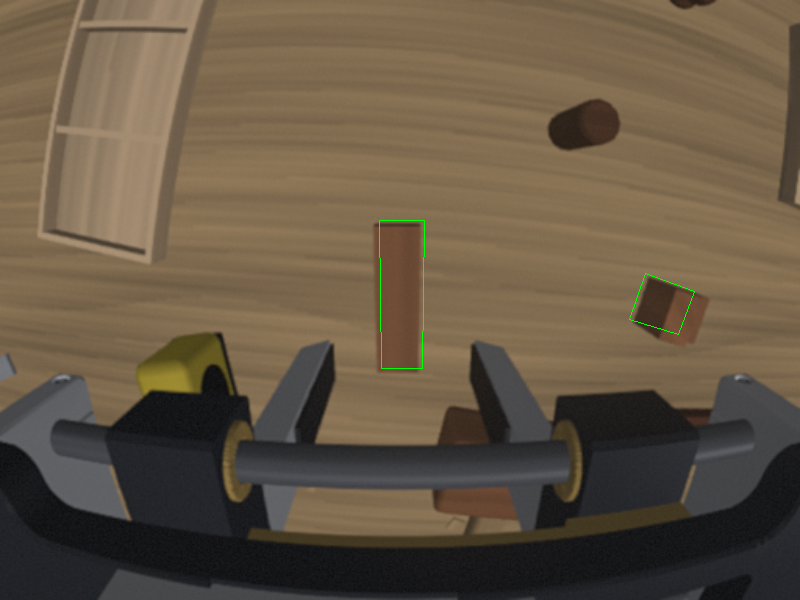

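The wedge at (398,297) fits its outline within about 3 px (~2 mm) and sits between the fingers. Next I grasp it.

Emit:
{"name": "play_rows", "arguments": {"steps": [[[0, 0, 4, 0, 0, 0, 0.6], [0, 0, 8, 0, 0, 0, 0.6], [0, 0, 10.5, 0, 0, 0, 0.6], [0, 0, 11.4, 0, 0, 0, 0.6], [0, 0, 11.7, 0, 0, 0, 0.6], [0, 0, 11.7, 0, 0, 0, 0.6], [0, 0, 11.7, 0, 0, 0, 0.1], [0, 0, 11.7, 0, 0, 0, 0.1], [0, 0, 11.7, 0, 0, 0, 0.1], [0, 0, 11.7, 0, 0, 0, 0.1], [0, 0, 11.7, 0, 0, 0, 0.1], [0, 0, 11.7, 0, 0, 0, 0.1], [0, 0, 11.7, 0, 0, 0, 0.1], [0, 0, 11.7, 0, 0, 0, 0.1], [0, 0, 11, 0, 0, 0, 0.1], [0, 0, 9, 0, 0, 0, 0.1], [0, 0, 6, 0, 0, 0, 0.1], [0, 0, 3, 0, 0, 0, 0.1], [0, 0, 1, 0, 0, 0, 0.1], [0, 0, 0, 0, 0, 0, 0.1]]], "force": 25}}

```text
time_s: 9.3
ee_pos: [0.6794, -0.0888, 0.1241]
eef_rot: [3.137, 0.001, 1.649]
force: [-0.0, -0.1, -0.3]
grip_width: 0.0279
```

```bash
python3 g.py .497,.261,.12,86.1 
```

```text
t 9.3 pos [ 0.6794 -0.0888  0.1241] rpy [3.137e+00 1.000e-03 1.649e+00] w 0.0279 q1,q6 [-0.18 -1.83] F [-0.  -0.1 -0.3]
.497,.261,.12,86.1 -> [36.3, -15.46, 0.3, 0.004, 0.001, 0.146] rows>= 10
```

Emit:
{"name": "play_rows", "arguments": {"steps": [[[36.3, -15.5, 0.3, 0.004, 0.001, 0.146, 0.1], [36.3, -15.5, 0.3, 0.004, 0.001, 0.146, 0.1], [36.3, -15.5, 0.3, 0.004, 0.001, 0.146, 0.1], [36.3, -15.5, 0.3, 0.004, 0.001, 0.146, 0.1], [36.3, -15.5, 0.3, 0.004, 0.001, 0.146, 0.1], [36.3, -15.5, 0.3, 0.004, 0.001, 0.146, 0.1], [36.3, -15.5, 0.3, 0.004, 0.001, 0.146, 0.1], [36.3, -15.5, 0.3, 0.004, 0.001, 0.146, 0.1], [36.3, -15.5, 0.3, 0.004, 0.001, 0.146, 0.1], [36.3, -15.5, 0.3, 0.004, 0.001, 0.146, 0.1], [36.3, -15.5, 0.3, 0.004, 0.001, 0.146, 0.1], [36.3, -15.5, 0.3, 0.004, 0.001, 0.146, 0.1], [36.3, -15.5, 0.3, 0.004, 0.001, 0.146, 0.1], [36.3, -15.5, 0.3, 0.004, 0.001, 0.146, 0.1]]]}}

```text
time_s: 10.47
ee_pos: [0.4971, 0.2598, 0.1197]
eef_rot: [-3.142, 0.0, 1.502]
force: [0.2, -0.4, -0.8]
grip_width: 0.0274
```

```bash
python3 g.py .497,.261,.008,86.1; python3 -c "
from h import *
overlay([box(.4995,.3034,np.radians(-3.9),.16,.175,.022)],'w4.png')"
```

```text
t 10.47 pos [0.4971 0.2598 0.1197] rpy [-3.142  0.     1.502] w 0.0274 q1,q6 [ 0.42 -1.09] F [ 0.2 -0.4 -0.8]
.497,.261,.008,86.1 -> [0.12, -0.01, 11.17, -0.0, 0.0, -0.001] rows>= 3
```

View pics/w4.png

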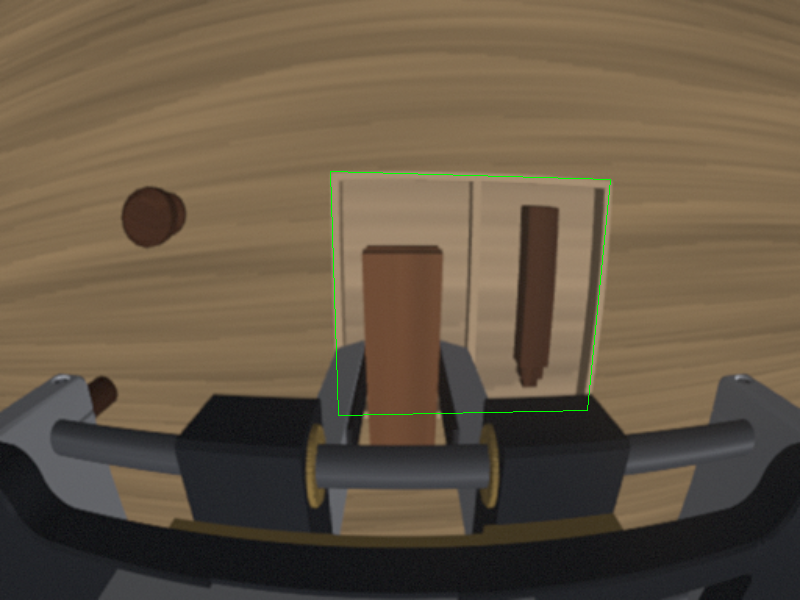

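The peg lies flat in the far compartment at (537,295), clear of the walls. The wedge, at (402,345), hangs level over the near compartment. Lowering it now.

Emit:
{"name": "play_rows", "arguments": {"steps": [[[0.1, 0, 4, 0, 0, 0, 0.1], [0.1, 0, 7.5, 0, 0, 0, 0.1], [0.1, 0, 9.5, 0, 0, 0, 0.1], [0.1, 0, 10.5, 0, 0, 0, 0.1], [0.1, 0, 11.0, 0, 0, 0, 0.1], [0.1, 0, 11.15, 0, 0, 0, 0.1], [0.1, 0, 11.15, 0, 0, 0, 0.1], [0.1, 0, 11.15, 0, 0, 0, 0.47], [0.1, 0, 11.15, 0, 0, 0, 0.47], [0.1, 0, 11.15, 0, 0, 0, 0.47], [0.1, 0, 11.15, 0, 0, 0, 0.47], [0.1, 0, 10, 0, 0, 0, 0.47], [0.1, 0, 7.5, 0, 0, 0, 0.47], [0, 0, 4, 0, 0, 0, 0.47], [0, 0, 0, 0, 0, 0, 0.75], [0, 0, 0, 0, 0, 0, 0.75]]]}}

```text
time_s: 11.85
ee_pos: [0.4998, 0.2611, 0.1282]
eef_rot: [3.132, -0.005, 1.501]
force: [1.0, -0.1, 0.8]
grip_width: 0.0544
```

```bash
python3 g.py .671,.106,.13,-10.6
```

```text
t 11.85 pos [0.4998 0.2611 0.1282] rpy [ 3.132 -0.005  1.501] w 0.0544 q1,q6 [ 0.42 -1.08] F [ 1.  -0.1  0.8]
.671,.106,.13,-10.6 -> [-14.29, 18.15, -0.08, 0.003, -0.012, 1.686] rows>= 14
```

Emit:
{"name": "play_rows", "arguments": {"steps": [[[-14.3, 18.1, -0.1, 0.003, -0.012, 1.686, 0.75], [-14.3, 18.1, -0.1, 0.003, -0.012, 1.686, 0.75], [-14.3, 18.1, -0.1, 0.003, -0.012, 1.686, 0.75], [-14.3, 18.1, -0.1, 0.003, -0.012, 1.686, 0.75], [-14.3, 18.1, -0.1, 0.003, -0.012, 1.686, 0.75], [-14.3, 18.1, -0.1, 0.003, -0.012, 1.686, 0.75], [-14.3, 18.1, -0.1, 0.003, -0.012, 1.686, 0.75], [-14.3, 18.1, -0.1, 0.003, -0.012, 1.686, 0.75], [-14.3, 18.1, -0.1, 0.003, -0.012, 1.686, 0.75], [-14.3, 18.1, -0.1, 0.003, -0.012, 1.686, 0.75], [-14.3, 18.1, -0.1, 0.003, -0.012, 1.686, 0.75], [-14.3, 18.1, -0.1, 0.003, -0.012, 1.686, 0.75], [-14.3, 18.1, -0.1, 0.003, -0.012, 1.686, 0.75], [-14.3, 18.1, -0.1, 0.003, -0.012, 1.686, 0.75], [-14.3, 18.1, -0.1, 0.003, -0.012, 1.686, 0.75], [-14.3, 18.1, -0.1, 0.003, -0.012, 1.686, 0.75], [-14.3, 18.1, -0.1, 0.003, -0.012, 1.686, 0.75], [-14.3, 18.1, -0.1, 0.003, -0.012, 1.686, 0.75]]]}}

```text
time_s: 13.35
ee_pos: [0.6704, 0.1059, 0.1304]
eef_rot: [-3.142, -0.0, -0.183]
force: [0.5, -0.0, -0.6]
grip_width: 0.0703
```

```bash
python3 g.py .671,.106,.005,-10.6; python3 -c "
from h import *
a=np.radians(79.4);d=np.array([np.cos(a),np.sin(a)])*.0125;p=np.array([.6705,.107])
overlay([box(*(p-d),a,.025,.036,.04),box(*(p+d),a,.025,.036,.018)],'w5.png')"
```

```text
t 13.35 pos [0.6704 0.1059 0.1304] rpy [-3.142 -0.    -0.183] w 0.0703 q1,q6 [0.1  0.29] F [ 0.5 -0.  -0.6]
.671,.106,.005,-10.6 -> [0.05, -0.02, 12.54, -0.0, -0.0, 0.002] rows>= 4
```

View pics/w5.png

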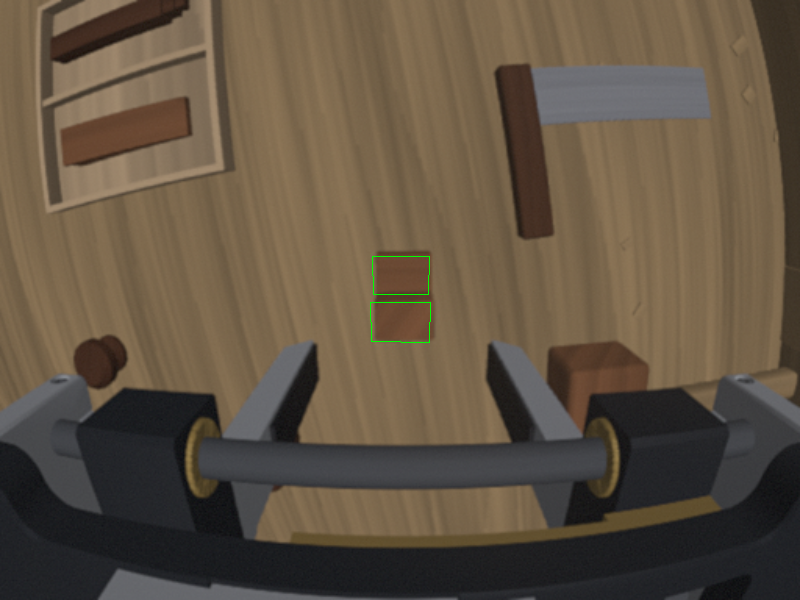

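The block is at (402,300). It is about 2 mm toward +y of the outlines, with the tall half nearer the fingers as expected. The wedge lies flat in tray2 at (125,132). Grasping the block.

Emit:
{"name": "play_rows", "arguments": {"steps": [[[0.1, 0, 4, 0, 0, 0, 0.75], [0.1, 0, 8, 0, 0, 0, 0.75], [0.1, 0, 11, 0, 0, 0, 0.75], [0.1, 0, 12.2, 0, 0, 0, 0.75], [0.1, 0, 12.6, 0, 0, 0, 0.75], [0.1, 0, 12.6, 0, 0, 0, 0.75], [0.1, 0, 12.6, 0, 0, 0, 0.2], [0.1, 0, 12.6, 0, 0, 0, 0.2], [0.1, 0, 12.6, 0, 0, 0, 0.2], [0.1, 0, 12.6, 0, 0, 0, 0.2], [0.1, 0, 12.6, 0, 0, 0, 0.2], [0.1, 0, 12.6, 0, 0, 0, 0.2], [0.1, 0, 12.6, 0, 0, 0, 0.2], [0.1, 0, 12.6, 0, 0, 0, 0.2], [0.1, 0, 12, 0, 0, 0, 0.2], [0.1, 0, 10, 0, 0, 0, 0.2], [0.1, 0, 7, 0, 0, 0, 0.2], [0.1, 0, 4, 0, 0, 0, 0.2], [0, 0, 1, 0, 0, 0, 0.2], [0, 0, 0, 0, 0, 0, 0.2]]], "force": 25}}

```text
time_s: 15.07
ee_pos: [0.6717, 0.1061, 0.1355]
eef_rot: [-3.14, -0.006, -0.183]
force: [-0.2, 1.0, 0.5]
grip_width: 0.0364
```

```bash
python3 g.py .614,-.306,.14,82.1 
```

```text
t 15.07 pos [0.6717 0.1061 0.1355] rpy [-3.14  -0.006 -0.183] w 0.0364 q1,q6 [0.1  0.29] F [-0.2  1.   0.5]
.614,-.306,.14,82.1 -> [1.83, 41.58, -0.5, 0.004, -0.006, -1.616] rows>= 13
```

Emit:
{"name": "play_rows", "arguments": {"steps": [[[1.8, 41.6, -0.5, 0.004, -0.006, -1.616, 0.2], [1.8, 41.6, -0.5, 0.004, -0.006, -1.616, 0.2], [1.8, 41.6, -0.5, 0.004, -0.006, -1.616, 0.2], [1.8, 41.6, -0.5, 0.004, -0.006, -1.616, 0.2], [1.8, 41.6, -0.5, 0.004, -0.006, -1.616, 0.2], [1.8, 41.6, -0.5, 0.004, -0.006, -1.616, 0.2], [1.8, 41.6, -0.5, 0.004, -0.006, -1.616, 0.2], [1.8, 41.6, -0.5, 0.004, -0.006, -1.616, 0.2], [1.8, 41.6, -0.5, 0.004, -0.006, -1.616, 0.2], [1.8, 41.6, -0.5, 0.004, -0.006, -1.616, 0.2], [1.8, 41.6, -0.5, 0.004, -0.006, -1.616, 0.2], [1.8, 41.6, -0.5, 0.004, -0.006, -1.616, 0.2], [1.8, 41.6, -0.5, 0.004, -0.006, -1.616, 0.2], [1.8, 41.6, -0.5, 0.004, -0.006, -1.616, 0.2], [1.8, 41.6, -0.5, 0.004, -0.006, -1.616, 0.2], [1.8, 41.6, -0.5, 0.004, -0.006, -1.616, 0.2], [1.8, 41.6, -0.5, 0.004, -0.006, -1.616, 0.2], [1.8, 41.6, -0.5, 0.004, -0.006, -1.616, 0.2], [1.8, 41.6, -0.5, 0.004, -0.006, -1.616, 0.2]]]}}

```text
time_s: 16.65
ee_pos: [0.6137, -0.306, 0.1399]
eef_rot: [-3.141, -0.0, 1.432]
force: [0.5, 0.2, -0.6]
grip_width: 0.0357
```

```bash
python3 g.py .614,-.306,.010,82.1; python3 -c "
from h import *
overlay([box(.5349,-.2954,np.radians(-7.9),.245,.11,.022)],'w6.png')"
```

```text
t 16.65 pos [ 0.6137 -0.306   0.1399] rpy [-3.141 -0.     1.432] w 0.0357 q1,q6 [-0.52 -1.95] F [ 0.5  0.2 -0.6]
.614,-.306,.010,82.1 -> [0.0, 0.03, 12.99, -0.0, -0.0, -0.001] rows>= 4
```

View pics/w6.png

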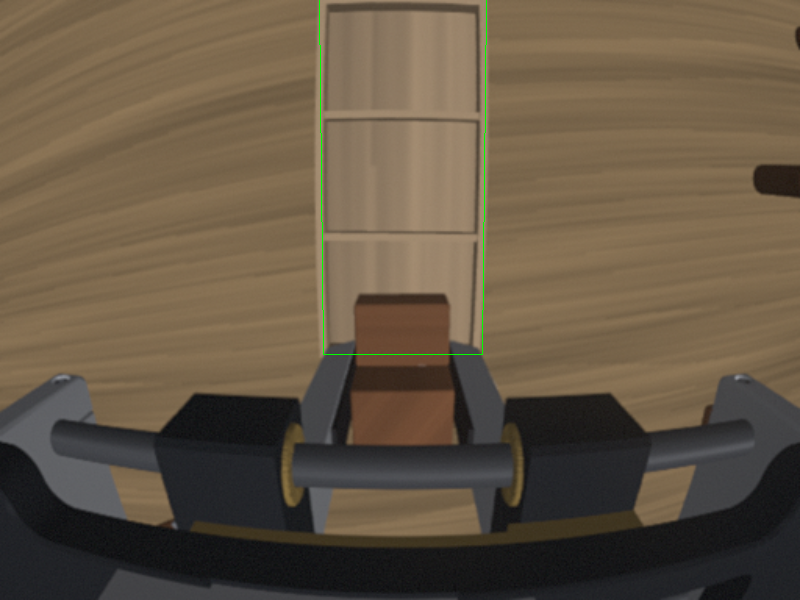

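The tray3 outline is within about 3 px of the image, and the block is held level over the far compartment at (402,370). Lowering it.

Emit:
{"name": "play_rows", "arguments": {"steps": [[[0, 0, 4, 0, 0, 0, 0.2], [0, 0, 8, 0, 0, 0, 0.2], [0, 0, 10.5, 0, 0, 0, 0.2], [0, 0, 12, 0, 0, 0, 0.2], [0, 0, 12.8, 0, 0, 0, 0.2], [0, 0, 13, 0, 0, 0, 0.2], [0, 0, 13, 0, 0, 0, 0.2], [0, 0, 13, 0, 0, 0, 0.55], [0, 0, 13, 0, 0, 0, 0.55], [0, 0, 13, 0, 0, 0, 0.55], [0, 0, 13, 0, 0, 0, 0.55], [0, 0, 12, 0, 0, 0, 0.55], [0, 0, 9, 0, 0, 0, 0.55], [0, 0, 5, 0, 0, 0, 0.55], [0, 0, 1, 0, 0, 0, 0.6], [0, 0, 0, 0, 0, 0, 0.6]]]}}

```text
time_s: 18.03
ee_pos: [0.6155, -0.3071, 0.1484]
eef_rot: [3.133, 0.003, 1.432]
force: [-0.3, 0.1, 0.8]
grip_width: 0.0561
```

```bash
python3 g.py .5587,.010,.16,82.1 
```

```text
t 18.03 pos [ 0.6155 -0.3071  0.1484] rpy [3.133e+00 3.000e-03 1.432e+00] w 0.0561 q1,q6 [-0.52 -1.95] F [-0.3  0.1  0.8]
.5587,.010,.16,82.1 -> [30.62, -10.0, -1.35, 0.009, 0.003, -0.001] rows>= 8
```

Emit:
{"name": "play_rows", "arguments": {"steps": [[[30.6, -10, -1.3, 0.009, 0.003, 0, 0.65], [30.6, -10, -1.3, 0.009, 0.003, 0, 0.65], [30.6, -10, -1.3, 0.009, 0.003, 0, 0.65], [30.6, -10, -1.3, 0.009, 0.003, 0, 0.65], [30.6, -10, -1.3, 0.009, 0.003, 0, 0.65], [30.6, -10, -1.3, 0.009, 0.003, 0, 0.65], [30.6, -10, -1.3, 0.009, 0.003, 0, 0.65], [30.6, -10, -1.3, 0.009, 0.003, 0, 0.65], [30.6, -10, -1.3, 0.009, 0.003, 0, 0.65], [30.6, -10, -1.3, 0.009, 0.003, 0, 0.65], [30.6, -10, -1.3, 0.009, 0.003, 0, 0.65], [30.6, -10, -1.3, 0.009, 0.003, 0, 0.65]]]}}

```text
time_s: 19.03
ee_pos: [0.5589, 0.0088, 0.1597]
eef_rot: [3.141, 0.0, 1.431]
force: [-0.7, 0.4, -0.9]
grip_width: 0.0609
```

```bash
python3 g.py .5587,.010,.014,82.1; python3 -c "
from h import *
cc=lambda x,y,r,z:[(x+r*np.cos(t),y+r*np.sin(t),z) for t in np.arange(0,6.28,.2)]
overlay([cc(.5587,.010,.013,.06),cc(.4273,.101,.02,.031)],'w7.png')"
```

```text
t 19.03 pos [0.5589 0.0088 0.1597] rpy [3.141 0.    1.431] w 0.0609 q1,q6 [-0.05 -1.48] F [-0.7  0.4 -0.9]
.5587,.010,.014,82.1 -> [0.12, -0.04, 14.57, 0.0, 0.0, -0.002] rows>= 4
```

View pics/w7.png

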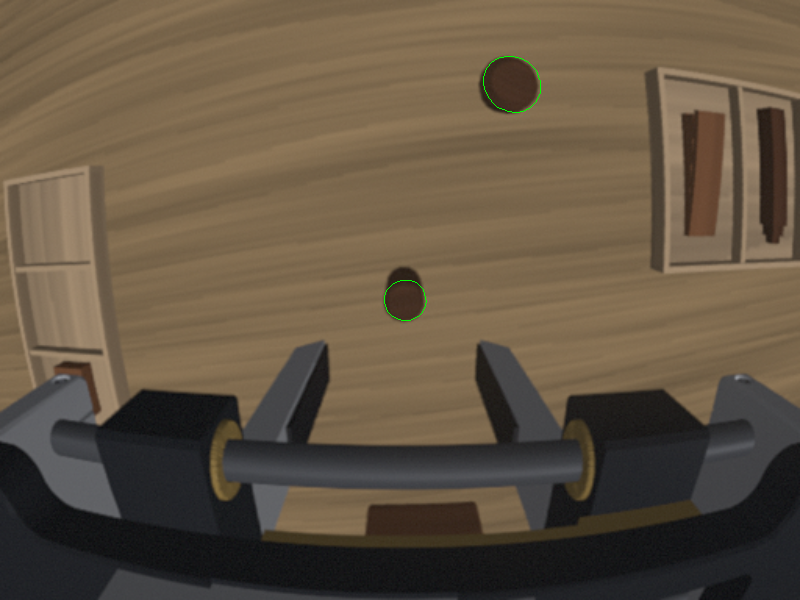

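The dowel top at (405,300) and the knob head at (511,84) both match their predicted circles. Grasping the dowel.

Emit:
{"name": "play_rows", "arguments": {"steps": [[[0.12, 0, 4, 0, 0, 0, 0.65], [0.12, 0, 8, 0, 0, 0, 0.65], [0.12, 0, 12, 0, 0, 0, 0.65], [0.12, 0, 14, 0, 0, 0, 0.65], [0.12, 0, 14.5, 0, 0, 0, 0.65], [0.12, 0, 14.5, 0, 0, 0, 0.65], [0.12, 0, 14.5, 0, 0, 0, 0.15], [0.12, 0, 14.5, 0, 0, 0, 0.15], [0.12, 0, 14.5, 0, 0, 0, 0.15], [0.12, 0, 14.5, 0, 0, 0, 0.15], [0.12, 0, 14.5, 0, 0, 0, 0.15], [0.12, 0, 14.5, 0, 0, 0, 0.15], [0.12, 0, 14.5, 0, 0, 0, 0.15], [0.12, 0, 14.5, 0, 0, 0, 0.15], [0.1, 0, 14, 0, 0, 0, 0.15], [0.1, 0, 12, 0, 0, 0, 0.15], [0.1, 0, 8, 0, 0, 0, 0.15], [0.1, 0, 4, 0, 0, 0, 0.15], [0, 0, 1, 0, 0, 0, 0.15], [0, 0, 0, 0, 0, 0, 0.15]]], "force": 25}}

```text
time_s: 20.75
ee_pos: [0.5603, 0.0086, 0.1647]
eef_rot: [3.135, -0.0, 1.431]
force: [-0.7, 0.3, 0.4]
grip_width: 0.0255
```

```bash
python3 g.py .535,-.295,.14,82.1 
```

```text
t 20.75 pos [0.5603 0.0086 0.1647] rpy [ 3.135 -0.     1.431] w 0.0255 q1,q6 [-0.05 -1.48] F [-0.7  0.3  0.4]
.535,-.295,.14,82.1 -> [-30.41, 1.72, 2.48, 0.006, -0.0, -0.002] rows>= 8
```

Emit:
{"name": "play_rows", "arguments": {"steps": [[[-30.4, 1.7, 2.5, 0.006, 0, 0, 0.15], [-30.4, 1.7, 2.5, 0.006, 0, 0, 0.15], [-30.4, 1.7, 2.5, 0.006, 0, 0, 0.15], [-30.4, 1.7, 2.5, 0.006, 0, 0, 0.15], [-30.4, 1.7, 2.5, 0.006, 0, 0, 0.15], [-30.4, 1.7, 2.5, 0.006, 0, 0, 0.15], [-30.4, 1.7, 2.5, 0.006, 0, 0, 0.15], [-30.4, 1.7, 2.5, 0.006, 0, 0, 0.15], [-30.4, 1.7, 2.5, 0.006, 0, 0, 0.15], [-30.4, 1.7, 2.5, 0.006, 0, 0, 0.15], [-30.4, 1.7, 2.5, 0.006, 0, 0, 0.15], [-30.4, 1.7, 2.5, 0.006, 0, 0, 0.15], [-30.4, 1.7, 2.5, 0.006, 0, 0, 0.15]]]}}

```text
time_s: 21.83
ee_pos: [0.5352, -0.2935, 0.14]
eef_rot: [3.141, -0.0, 1.432]
force: [-0.8, -0.8, 0.1]
grip_width: 0.0256
```

```bash
python3 g.py .535,-.295,.0195,82.1; python3 -c "
from h import *
overlay([],'w8.png')"
```

```text
t 21.83 pos [ 0.5352 -0.2935  0.14  ] rpy [ 3.141 -0.     1.432] w 0.0256 q1,q6 [-0.56 -1.99] F [-0.8 -0.8  0.1]
.535,-.295,.0195,82.1 -> [-0.15, -0.01, 12.05, 0.001, -0.0, -0.0] rows>= 3
```

View pics/w8.png

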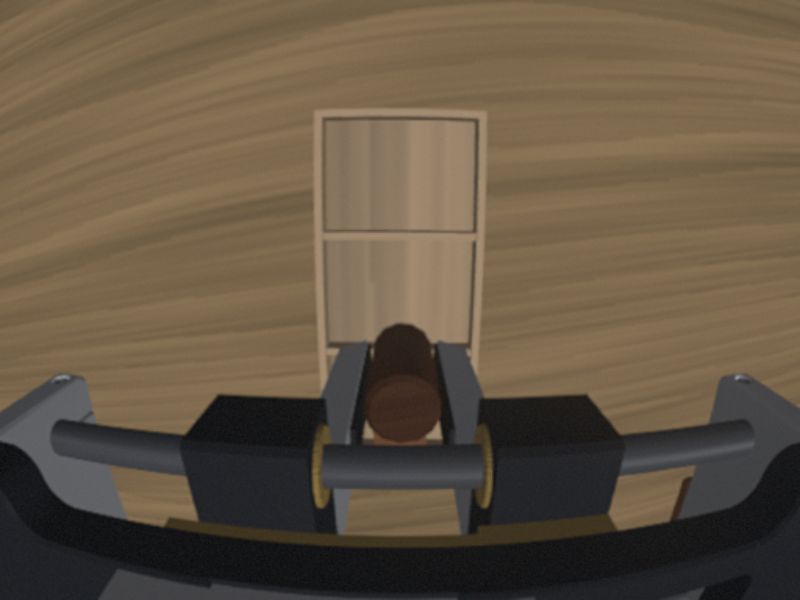

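The dowel is held upright at (402,385) over the middle compartment. Lowering it.

Emit:
{"name": "play_rows", "arguments": {"steps": [[[-0.2, 0, 4, 0, 0, 0, 0.15], [-0.2, 0, 8, 0, 0, 0, 0.15], [-0.2, 0, 10, 0, 0, 0, 0.15], [-0.2, 0, 11.2, 0, 0, 0, 0.15], [-0.2, 0, 11.8, 0, 0, 0, 0.15], [-0.2, 0, 12, 0, 0, 0, 0.15], [-0.2, 0, 12, 0, 0, 0, 0.15], [-0.2, 0, 12, 0, 0, 0, 0.15], [-0.2, 0, 12, 0, 0, 0, 0.45], [-0.2, 0, 12, 0, 0, 0, 0.45], [-0.2, 0, 12, 0, 0, 0, 0.45], [-0.2, 0, 12, 0, 0, 0, 0.45], [-0.2, 0, 11, 0, 0, 0, 0.5], [-0.2, 0, 8, 0, 0, 0, 0.5], [-0.2, 0, 4, 0, 0, 0, 0.5], [0, 0, 0, 0, 0, 0, 0.75], [0, 0, -1, 0, 0, 0, 0.75], [0, 0, -1, 0, 0, 0, 0.75]]]}}

```text
time_s: 23.38
ee_pos: [0.5364, -0.2944, 0.1546]
eef_rot: [3.135, 0.003, 1.432]
force: [0.1, 0.0, -0.4]
grip_width: 0.0637
```

```bash
python3 g.py .4273,.101,.14,82.1 
```

```text
t 23.38 pos [ 0.5364 -0.2944  0.1546] rpy [3.135e+00 3.000e-03 1.432e+00] w 0.0637 q1,q6 [-0.56 -1.99] F [ 0.1  0.  -0.4]
.4273,.101,.14,82.1 -> [37.66, -16.28, 1.24, 0.007, 0.003, -0.001] rows>= 10
```

Emit:
{"name": "play_rows", "arguments": {"steps": [[[37.7, -16.3, 1.2, 0.007, 0.003, 0, 0.75], [37.7, -16.3, 1.2, 0.007, 0.003, 0, 0.75], [37.7, -16.3, 1.2, 0.007, 0.003, 0, 0.75], [37.7, -16.3, 1.2, 0.007, 0.003, 0, 0.75], [37.7, -16.3, 1.2, 0.007, 0.003, 0, 0.75], [37.7, -16.3, 1.2, 0.007, 0.003, 0, 0.75], [37.7, -16.3, 1.2, 0.007, 0.003, 0, 0.75], [37.7, -16.3, 1.2, 0.007, 0.003, 0, 0.75], [37.7, -16.3, 1.2, 0.007, 0.003, 0, 0.75], [37.7, -16.3, 1.2, 0.007, 0.003, 0, 0.75], [37.7, -16.3, 1.2, 0.007, 0.003, 0, 0.75], [37.7, -16.3, 1.2, 0.007, 0.003, 0, 0.75], [37.7, -16.3, 1.2, 0.007, 0.003, 0, 0.75], [37.7, -16.3, 1.2, 0.007, 0.003, 0, 0.75]]]}}

```text
time_s: 24.55
ee_pos: [0.4273, 0.1004, 0.1401]
eef_rot: [-3.141, 0.0, 1.431]
force: [0.7, -0.1, 0.2]
grip_width: 0.0704
```

```bash
python3 g.py .4273,.101,.007,82.1; python3 -c "
from h import *
cc=lambda x,y,r,z:[(x+r*np.cos(t),y+r*np.sin(t),z) for t in np.arange(0,6.28,.2)]
overlay([cc(.4273,.101,.02,.031)],'w9.png')"
```

```text
t 24.55 pos [0.4273 0.1004 0.1401] rpy [-3.141  0.     1.431] w 0.0704 q1,q6 [ 0.15 -1.28] F [ 0.7 -0.1  0.2]
.4273,.101,.007,82.1 -> [0.06, 0.01, 13.31, -0.001, 0.0, -0.002] rows>= 4
```

View pics/w9.png

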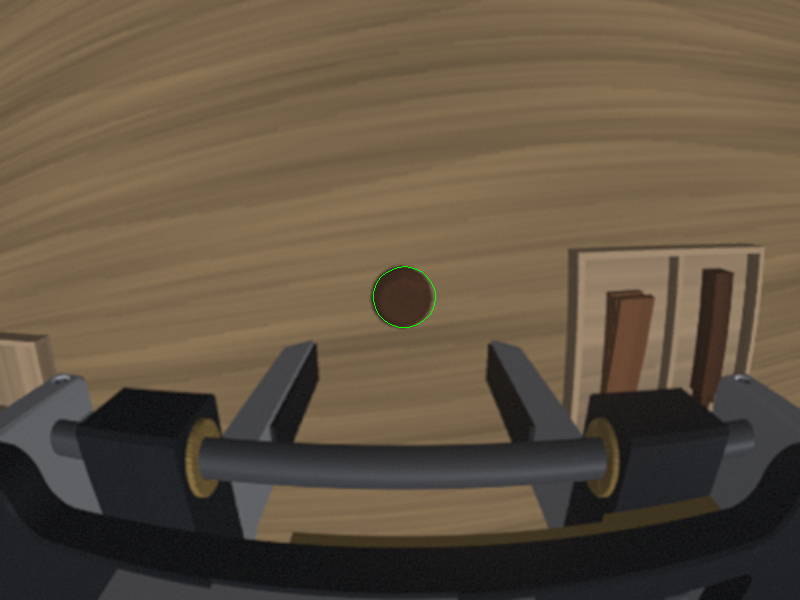

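The knob head at (403,297) matches its circle. Grasping it.

Emit:
{"name": "play_rows", "arguments": {"steps": [[[0, 0, 4, 0, 0, 0, 0.75], [0, 0, 8, 0, 0, 0, 0.75], [0, 0, 11, 0, 0, 0, 0.75], [0, 0, 12.8, 0, 0, 0, 0.75], [0, 0, 13.3, 0, 0, 0, 0.75], [0, 0, 13.3, 0, 0, 0, 0.75], [0, 0, 13.3, 0, 0, 0, 0.3], [0, 0, 13.3, 0, 0, 0, 0.3], [0, 0, 13.3, 0, 0, 0, 0.3], [0, 0, 13.3, 0, 0, 0, 0.3], [0, 0, 13.3, 0, 0, 0, 0.3], [0, 0, 13.3, 0, 0, 0, 0.3], [0, 0, 13.3, 0, 0, 0, 0.3], [0, 0, 13.3, 0, 0, 0, 0.3], [0, 0, 12.8, 0, 0, 0, 0.3], [0, 0, 11, 0, 0, 0, 0.3], [0, 0, 8, 0, 0, 0, 0.3], [0, 0, 4, 0, 0, 0, 0.3], [0, 0, 1, 0, 0, 0, 0.3], [0, 0, 0, 0, 0, 0, 0.3]]], "force": 20}}

```text
time_s: 26.27
ee_pos: [0.4287, 0.1006, 0.1446]
eef_rot: [3.137, -0.002, 1.431]
force: [0.7, 0.7, -0.6]
grip_width: 0.0386
```

```bash
python3 g.py .456,-.285,.14,82.1 
```

```text
t 26.27 pos [0.4287 0.1006 0.1446] rpy [ 3.137e+00 -2.000e-03  1.431e+00] w 0.0386 q1,q6 [ 0.15 -1.28] F [ 0.7  0.7 -0.6]
.456,-.285,.14,82.1 -> [-37.8, 8.08, 0.44, 0.005, -0.002, -0.002] rows>= 10
```

Emit:
{"name": "play_rows", "arguments": {"steps": [[[-37.8, 8.1, 0.4, 0.005, -0.002, 0, 0.3], [-37.8, 8.1, 0.4, 0.005, -0.002, 0, 0.3], [-37.8, 8.1, 0.4, 0.005, -0.002, 0, 0.3], [-37.8, 8.1, 0.4, 0.005, -0.002, 0, 0.3], [-37.8, 8.1, 0.4, 0.005, -0.002, 0, 0.3], [-37.8, 8.1, 0.4, 0.005, -0.002, 0, 0.3], [-37.8, 8.1, 0.4, 0.005, -0.002, 0, 0.3], [-37.8, 8.1, 0.4, 0.005, -0.002, 0, 0.3], [-37.8, 8.1, 0.4, 0.005, -0.002, 0, 0.3], [-37.8, 8.1, 0.4, 0.005, -0.002, 0, 0.3], [-37.8, 8.1, 0.4, 0.005, -0.002, 0, 0.3], [-37.8, 8.1, 0.4, 0.005, -0.002, 0, 0.3], [-37.8, 8.1, 0.4, 0.005, -0.002, 0, 0.3], [-37.8, 8.1, 0.4, 0.005, -0.002, 0, 0.3]]]}}

```text
time_s: 27.43
ee_pos: [0.4563, -0.2837, 0.1405]
eef_rot: [-3.142, 0.0, 1.432]
force: [0.2, -0.7, -0.7]
grip_width: 0.0388
```

```bash
python3 g.py .456,-.285,.0125,82.1; python3 -c "
from h import *
overlay([],'w10.png')"
```

```text
t 27.43 pos [ 0.4563 -0.2837  0.1405] rpy [-3.142  0.     1.432] w 0.0388 q1,q6 [-0.62 -2.06] F [ 0.2 -0.7 -0.7]
.456,-.285,.0125,82.1 -> [-0.13, -0.01, 12.8, -0.0, 0.0, -0.001] rows>= 4
```

View pics/w10.png

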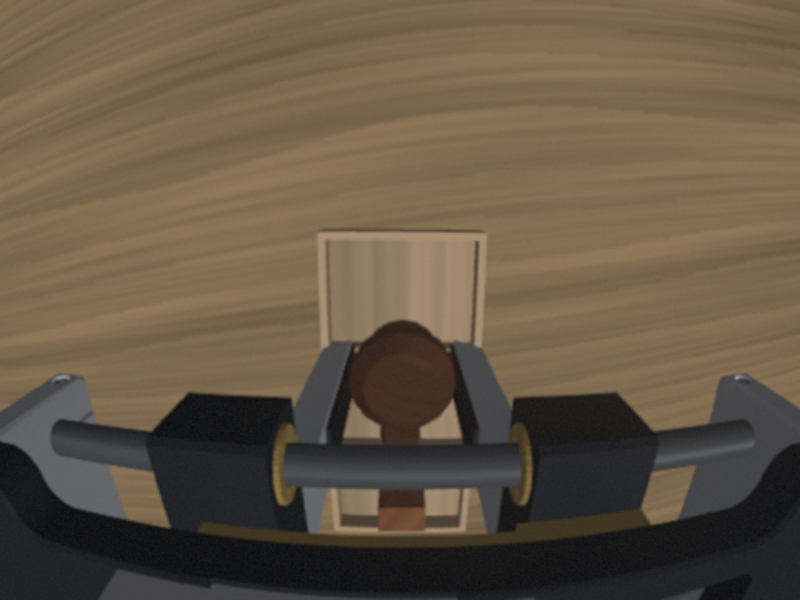

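The knob is upright at (402,378) over the near compartment, and the dowel stands behind it. Lowering it.

Emit:
{"name": "play_rows", "arguments": {"steps": [[[-0.1, 0, 4, 0, 0, 0, 0.3], [-0.1, 0, 8, 0, 0, 0, 0.3], [-0.1, 0, 10.5, 0, 0, 0, 0.3], [-0.1, 0, 12, 0, 0, 0, 0.3], [-0.1, 0, 12.6, 0, 0, 0, 0.3], [-0.1, 0, 12.8, 0, 0, 0, 0.3], [-0.1, 0, 12.8, 0, 0, 0, 0.3], [-0.1, 0, 12.8, 0, 0, 0, 0.3], [-0.1, 0, 12.8, 0, 0, 0, 0.58], [-0.1, 0, 12.8, 0, 0, 0, 0.58], [-0.1, 0, 12.8, 0, 0, 0, 0.58], [-0.1, 0, 12.8, 0, 0, 0, 0.58], [-0.1, 0, 11.5, 0, 0, 0, 0.58], [-0.1, 0, 8.5, 0, 0, 0, 0.6], [-0.1, 0, 4, 0, 0, 0, 0.6], [0, 0, 0, 0, 0, 0, 0.6], [0, 0, -4, 0, 0, 0, 0.6], [0, 0, -8, 0, 0, 0, 0.6], [0, 0, -10, 0, 0, 0, 0.6], [0, 0, -10, 0, 0, 0, 0.6]]]}}

```text
time_s: 29.15
ee_pos: [0.4575, -0.2846, 0.2458]
eef_rot: [3.134, 0.004, 1.432]
force: [0.6, 0.3, -1.2]
grip_width: 0.0559
```

```bash
python3 g.py .3,.0,.28,82.1
```

```text
t 29.15 pos [ 0.4575 -0.2846  0.2458] rpy [3.134 0.004 1.432] w 0.0559 q1,q6 [-0.62 -2.06] F [ 0.6  0.3 -1.2]
.3,.0,.28,82.1 -> [26.0, -19.5, -3.67, 0.007, 0.004, -0.001] rows>= 8
```

Next I move the arm clear to the middle so I can check the result.

Emit:
{"name": "play_rows", "arguments": {"steps": [[[26, -19, -3, 0.007, 0.004, 0, 0.6], [26, -19, -3, 0.007, 0.004, 0, 0.6], [26, -19, -3, 0.007, 0.004, 0, 0.6], [26, -19, -3, 0.007, 0.004, 0, 0.6], [26, -19, -3, 0.007, 0.004, 0, 0.6], [26, -19, -3, 0.007, 0.004, 0, 0.6], [26, -19, -3, 0.007, 0.004, 0, 0.6], [26, -19, -3, 0.007, 0.004, 0, 0.6], [26, -19, -3, 0.007, 0.004, 0, 0.6], [26, -19, -3, 0.007, 0.004, 0, 0.6], [26, -19, -3, 0.007, 0.004, 0, 0.6], [26, -19, -3, 0.007, 0.004, 0, 0.6]]]}}

```text
time_s: 30.15
ee_pos: [0.3053, -0.0013, 0.2729]
eef_rot: [-3.141, 0.0, 1.431]
force: [0.3, -0.2, 0.4]
grip_width: 0.0566
```

```bash
python3 -c "
from h import *
t=cv2.resize(shot('top')['frame'],(800,600))
c=shot('scene')['frame']; s=[cv2.resize(c[120:240,70:170],(400,480),interpolation=3),cv2.resize(c[120:220,330:430],(400,400),interpolation=3)]
s[1]=cv2.copyMakeBorder(s[1],0,80,0,0,0)
cv2.imwrite('pics/fs.png',np.hstack(s)); cv2.imwrite('pics/ft.png',t)"
```

```text
(no output)
```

View pics/fs.png

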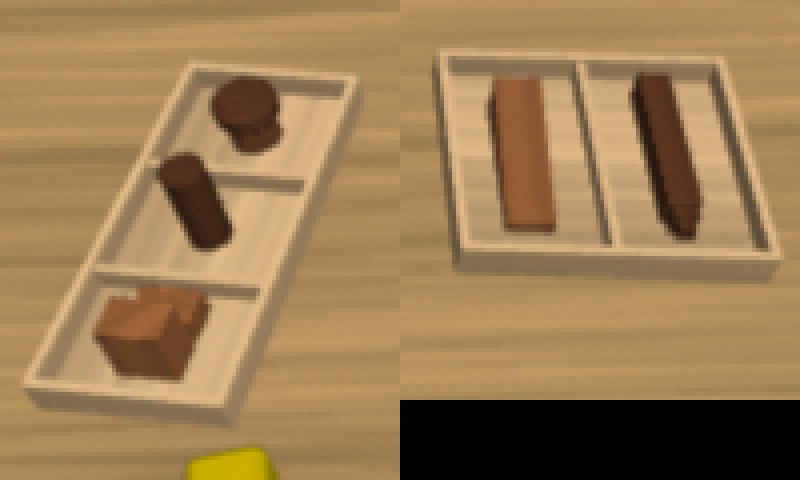

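View pics/ft.png

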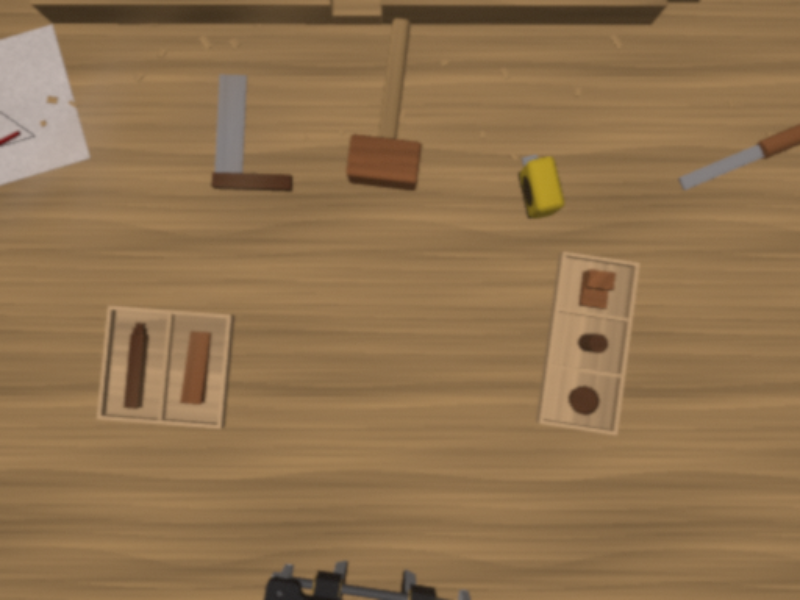

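The top view shows peg (135,366) and wedge (196,368) in separate tray2 compartments. Block (598,288), dowel (593,343) and knob (584,400) are in tray3, one to each compartment. The scene crops show the dowel and knob upright and the other pieces flat. Mallet, tape and square sit at the same pixels as at the start.

```bash
python3 -c "
from h import *
print(ctrl.hand_in())"
```

```text
the job is handed in; nothing more can be done
None
```

Both kits are made up and the job is handed in, at about 30 s of the 128 s allowed. I placed the pieces one at a time in the order you listed:

- **Two-compartment tray:** the peg is in the far-left compartment and the wedge in the other.
- **Three-compartment tray:** the stepped block is in the far compartment, the dowel in the middle and the knob in the near one.

My last top and scene pictures, taken with the arm clear, show one piece per compartment. The peg, wedge and block lie flat and the dowel and knob stand upright. The mallet, tape measure and try square are at the same pixels as at the start.

No check failed. The largest disagreement I saw was about 2–3 mm between predicted and seen outlines, well within the clearances. I judged "flat on the floor" from the pictures and the release heights, not from a direct height measurement.

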